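# Crank two stop blocks out of the block feeder

## Task

Feed both wooden blocks out of the magazine of the hand-cranked block feeder: take the crank by its black knob and turn it clockwise (seen from above), twice past the heavy point where the knob faces the magazine, at an even pace of about five seconds a turn, never letting it kick back or shoot ahead. Stop with the knob pointing straight away from the magazine and let go. Leave the other things on the bench where they lie.

Things in the scene. Friction and masses are not known exactly. Their poses are not given: they have to be found in the camera images.
- feeder: Grey plate 325x90 mm fixed to the bench. Origin: bench top under the vertical crank axle. x: toward the plywood magazine (centre x=133 mm, top z=72) and the runway after it (x 149-236, floor z=20). 60 mm from the axle stands the crank's black knob, 24 mm thick, z 78-126, free to spin on its pin, so a gripper can hold it from above and go round without turning. Crank arm top z=71.
- crank (a joint): Crank angle, rad, + is clockwise from above; starts within 0.6 of 0. Knob in feeder frame: x=-60cos(q), y=+60sin(q) mm; 0 is away from the magazine, slack, held by 2 N friction. A spring makes it heavy (8-12 N at the knob) before pi and 3 pi, then drives it on. Two turns end at 4 pi=12.57. Over 4 rad/s forward is shooting ahead, over 1.5 back is kicking back.
- block_1: The lower of two beech blocks in the magazine, 22x40x20 mm, 40 mm across the feeder; origin at the centre of its underside. Starts at feeder x=133 mm, z=20. A rod from the crank drives a pusher (44 mm stroke) that shoves the lowest block out each turn: the first turn takes this one to x=173 mm, the second to 195.
- block_2: The upper beech block, like the first and on top of it (z=40 mm); it drops down after the first turn, and the second turn pushes it out to x=173 mm.
There are look-alikes about, which are no part of the job. Leave any blue look-alike of the block_2 alone.

How it is judged:
On the way, in this order (a step that is already met when the one before it is completed fails the run):
1. the first turn has pushed the lower block out onto the runway (x of block_1 in the frame of feeder above 0.163 m and value of joint crank above 2.6 rad), for 0.1 s.
2. the second turn has pushed the upper block out after it (x of block_2 in the frame of feeder above 0.163 m and value of joint crank above 8.8 rad), for 0.1 s.
At the end, for the whole second after the job is handed in: Both blocks lie at rest flat on the runway (feeder x: upper one 161 to 190 mm, lower one ahead of it at 183 to 230 mm); the crank has made its two clockwise turns and stands still, knob pointing away from the magazine within 20 degrees (joint 12.22 to 12.92) (x of block_1 in the frame of feeder between 0.183 and 0.23 m and x of block_2 in the frame of feeder between 0.161 and 0.19 m and z of block_1 in the frame of feeder between 0.015 and 0.026 m and z of block_2 in the frame of feeder between 0.015 and 0.026 m and value of joint crank between 12.2164 and 12.9164 rad and velocity of joint crank between -0.1 and 0.1 rad/s and linear speed of each of block_1, block_2 below 0.02 m/s); the robot touches nothing.
It fails at once if the crank shoots ahead while being turned (faster than 4 rad/s) (velocity of joint crank above 4 rad/s and value of joint crank between 1.2 and 11.9 rad).
It fails at once if the crank kicks back while being turned (faster than 1.5 rad/s) (velocity of joint crank below -1.5 rad/s and value of joint crank between 1.2 and 11.9 rad).
It fails at once if a bystander is moved by more than 30 mm (distance of any of bracket, bolt, wing_nut, screwdriver, spare_block, spanner, wood_slip from where it was at the start of the episode above 0.03 m).
It also fails if it takes over 61 s, if anything falls off the work surface, if the arm or the gripper's body presses on something with over 40 N, if the wrist force passes 120 N, or if a joint passes its speed limit or range.

## Robot

A 6-joint arm with a two-finger parallel gripper is mounted at the origin on a cart in front of the work surface, level with it; the furniture and walls round the work are solid. World frame = base frame: x ahead of the robot, y to its left, z up, the work surface at z = 0. Lengths are in m, angles in rad, forces in N, time in s.
With the tool pointing down it reaches from about 0.35 to 0.775 m from the base axis. Payload 5.5 kg.
Tool frame: the origin (TCP) lies at the very end of the fingers, on their centre line; the grasp point (between the pads) lies 19 mm behind it; z points along the fingers, y is the line along which they close (so a half turn about z gives the same grasp; the last joint's range is limited). The gripper opens to 85 mm and grips with 20 to 120 N. Pads are 22 mm wide; open, the fingers measure 114 mm over their backs; the gripper's body (76 mm by 85 mm) begins 54 mm behind the grasp point. The pads swing forward as they close: fully open they stand 13 mm farther back than shut.
Start: joints at [1.13, 0.313, 0.046, 1.304, 0, 1.431], TCP at [0.17, 0.549, 0.231] pointing down, gripper open.
Joint ranges: [-2.76, 2.76], [-0.86, 1.69], [-1.03, 1.26], [-2.2, 2.34], [-1.47, 1.5], [-3.14, 3.14]. Speed limits (rad/s): [2.57, 2.57, 3.14, 3.14, 3.14, 3.14].

## Interface

Orientations are given as a unit quaternion [w, x, y, z].
In Python, from workcell import get_state, read_camera, calibration, hand_in gives the robot as it stands.
- The arm moves only by the tool drive_tool, never from a script. Its argument "deltas" is a list that holds one entry, the list of rows, each a list of 7 numbers: the closure in counts, from 0 (fully open) to 255 (shut), then the shift along the tool's x, y, z in m, then the turn, a rotation vector about the tool's x, y, z in degrees. A call has 1 to 12 rows; each row is the pose to reach, as a shift and turn from the pose commanded when the call began, along the tool's axes at that moment; what a row does not reach only later rows make up. A row lasts 1/8 s, in which the tool goes at most 62.5 mm and 10.7 degrees, less where a joint would pass 70% of its speed; a pose out of reach is approached as far as the arm can. A call with a gripper value outside its range is refused whole. The fingers move at their own pace and stop on an object; "newtons" is the grip in N (left out, the last holds). Time passes only in rows, so rows that repeat a pose let the fingers close. It gives the time, the measured TCP pose, the force, the opening and the grip force at its end, in the units of the state.
- get_state(): the state, without advancing time (a new reading comes with each control period).
- read_camera(name): name is "scene" or "top" or "wrist"; returns (picture, depth): 480x640x3 uint8, red, green, blue; 480x640 float32, m along the optical axis (not along the pixel's ray), 0 where there is no reading.
- calibration(name): a dict with "mtx" (3x3 intrinsics, pixels), "world_from_camera" (4x4, takes a point from camera to world coordinates). Camera axes: x right, y up, looking along -z (the intrinsics and any distortion apply to the point x, -y, -z); pixel columns grow to the right and rows downward; lengths in m; the calibration is good to about 2 mm. A picture is of the moment at which its call begins: read the wrist's pose just before it. calibration takes no time and is no camera call; for the wrist camera it gives the pose at the moment of the call.
- hand_in(): hands the job in; it is judged then, once.
The state is a dict: "clock": time; "joint_pos": joint angles; "qvel": joint speeds; "tau": joint torques, N m; "tcp_pos": TCP position; "orientation": TCP orientation; "wrist_force": force on the tool from outside, world axes, zero at the start; "ft_torque": the same for the moment, N m; "finger_gap": finger opening in m; "grip_force": force on a finger pad.
Only numpy, scipy, OpenCV 4.12 (cv2) and the standard library are available. Lean on these libraries where they do the work, as an engineer would, in place of code of your own. Each camera call takes 0.05 s, during which the arm holds its last target. There are 200 camera calls.

## Working session

There is one attempt and no reset: what is moved stays moved. The work goes in short steps, Python scripts to look and compute and a tool call to move; the robot and the scene stay as the last step left them, time stands still between calls to the robot, and variables do not carry over. Pictures are saved under pics/ and viewed, at most 10 in all, crops included, and the job is handed in when it is done.

Besides the shell and the picture viewer there is one more tool, called after "Emit:" in YAML: its name, and indented under it one key for each argument. drive_tool: Moves the arm, as the interface text tells. Its arguments: {"type":"object","properties":{"deltas":{"type":"array","items":{"type":"array","items":{"type":"array","items":{"type":"number"}}}},"newtons":{"type":"number"}},"required":["deltas"]}

```bash
mkdir -p pics; ls
python3 - <<'E'
from workcell import *
import cv2, numpy as np
s=get_state(); print({k:np.round(v,3).tolist() for k,v in s.items()})
for n in("top","scene"):
    p,d=read_camera(n); cv2.imwrite(f"pics/{n}0.png",p[:,:,::-1]); np.savez(f"pics/{n}0.npz",p=p,d=d)
    c=calibration(n); print(n,np.round(c["mtx"],1).tolist(),np.round(c["world_from_camera"],3).tolist(),c.keys())
E
```

```text
pics
{'clock': 0.0, 'joint_pos': [1.13, 0.314, 0.045, 1.304, 0.0, 1.431], 'qvel': [-0.0, -0.001, 0.001, 0.001, 0.0, 0.002], 'tau': [0.0, -48.063, 29.853, 0.019, -0.0, -0.0], 'tcp_pos': [0.17, 0.549, 0.23], 'orientation': [-0.0, 0.15, 0.989, -0.001], 'wrist_force': [0.513, -0.745, -0.139], 'ft_torque': [0.016, 0.002, -0.01], 'grip_force': 0.0, 'finger_gap': 0.085}
top [[560.7, 0.0, 317.0], [0.0, 560.7, 235.3], [0.0, 0.0, 1.0]] [[0.147, 0.967, -0.206, 0.352], [-0.989, 0.145, -0.025, -0.039], [0.005, 0.208, 0.978, 0.905], [0.0, 0.0, 0.0, 1.0]] dict_keys(['mtx', 'world_from_camera'])
scene [[543.6, 0.0, 316.1], [0.0, 543.6, 238.3], [0.0, 0.0, 1.0]] [[-0.807, 0.431, -0.404, 0.173], [-0.591, -0.567, 0.574, 0.47], [0.018, 0.702, 0.712, 0.665], [0.0, 0.0, 0.0, 1.0]] dict_keys(['mtx', 'world_from_camera'])
```

View pics/top0.png

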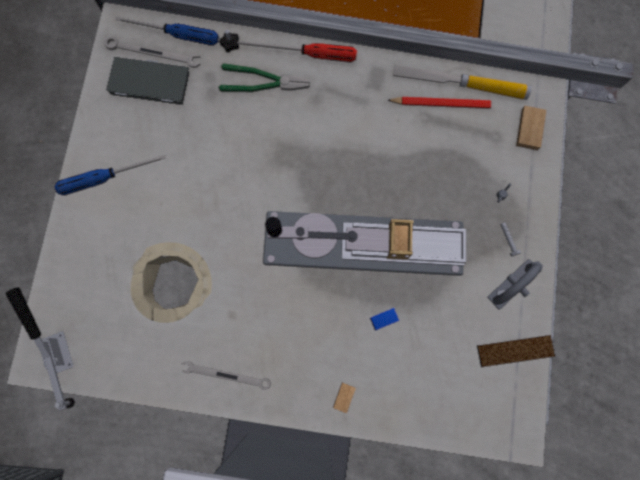

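View pics/scene0.png

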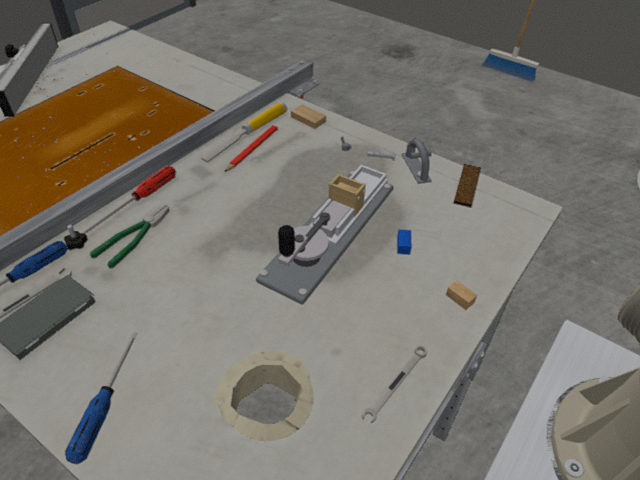

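The top view shows the feeder at (265–465, 210–275): black knob (273,227), disc and axle about (315,235), magazine (400,238), runway to its right. Look-alikes are the blue block (384,319), a beech block at (345,397), a larger beech block (531,128) and other black objects: hammer or bolt head (230,41) and handle (20,310). None of them sits on the feeder, so the knob to take is (273,227).

```bash
cat > h.py <<'E'
import numpy as np, cv2
from workcell import *
def cloud(p,d,c):
    v,u=np.mgrid[:480,:640]; K=c["mtx"]; T=np.array(c["world_from_camera"])
    P=np.stack([(u-K[0][2])/K[0][0]*d,-(v-K[1][2])/K[1][1]*d,-d],-1)
    return P@T[:3,:3].T+T[:3,3]
def ray(c,u,v,z):
    K=c["mtx"]; T=np.array(c["world_from_camera"])
    r=T[:3,:3]@[(u-K[0][2])/K[0][0],-(v-K[1][2])/K[1][1],-1]
    return T[:3,3]+r*(z-T[2,3])/r[2]
E
python3 - <<'E'
from h import *
for n in("top","scene"):
    a=np.load(f"pics/{n}0.npz"); p,d=a["p"],a["d"]; c=calibration(n); W=cloud(p,d,c)
    roi=(d>0)&(W[...,0]>.42)&(W[...,0]<.68)&(W[...,1]>-.28)&(W[...,1]<.12)
    z=W[...,2]; print(n,"bench z",np.median(z[roi&(z<.012)&(z>-.02)]), np.histogram(z[roi],bins=np.arange(-.01,.14,.01)))
    m=roi&(z>.006)
    l,lab,st,ce=cv2.connectedComponentsWithStats(m.astype(np.uint8)); 
    i=1+st[1:,4].argmax(); pts=W[lab==i]
    r=cv2.minAreaRect((pts[:,:2]*1000).astype(np.float32)); print(st[i],r,cv2.boxPoints(r).tolist())
    k=roi&(z>.112); print("knob top",W[k].mean(0),k.sum(), cv2.minEnclosingCircle((W[k][:,:2]*1000).astype(np.float32)))
    mg=roi&(z>.055)&(z<.085)&(p[...,0]>p[...,2]*1.0+30); print("mag",mg.sum(),np.median(z[mg]),cv2.minAreaRect((W[mg][:,:2]*1000).astype(np.float32)))
p=np.load("pics/top0.npz")["p"]; cv2.imwrite("pics/crop.png",cv2.resize(p[190:290,250:480,::-1],None,fx=3.4,fy=3.4,interpolation=cv2.INTER_CUBIC))
E
```

```text
top bench z -0.0002921977612204696 (array([16167, 10810,  4479,  1052,  1475,  1332,   727,   429,   480,
          14,    19,    28,    27,   201,     0]), array([-0.01,  0.  ,  0.01,  0.02,  0.03,  0.04,  0.05,  0.06,  0.07,
        0.08,  0.09,  0.1 ,  0.11,  0.12,  0.13,  0.14]))
[  262   211   204    65 10845] ((540.1881713867188, -91.10317993164062), (90.59797668457031, 324.0390625), 5.295642375946045) [[480.12896728515625, 66.0439453125], [510.03607177734375, -256.6120300292969], [600.2473754882812, -248.25030517578125], [570.3402709960938, 74.40567016601562]]
knob top [0.52249494 0.0469333  0.12365674] 227 ((523.75244140625, 47.70018768310547), 11.950933456420898)
mag 682 0.06169087444912241 ((544.9911499023438, -143.94534301757812), (54.34940719604492, 32.56357955932617), 4.611227989196777)
scene bench z 0.00032478555993087355 (array([ 7491, 10149,  3272,   747,   893,   945,   511,   443,   405,
          54,    77,    75,    86,   171,     0]), array([-0.01,  0.  ,  0.01,  0.02,  0.03,  0.04,  0.05,  0.06,  0.07,
        0.08,  0.09,  0.1 ,  0.11,  0.12,  0.13,  0.14]))
[ 256  165  138  139 7882] ((539.425537109375, -92.99234008789062), (90.96246337890625, 328.10162353515625), 5.138869762420654) [[479.4330749511719, 66.32530975341797], [508.8211364746094, -260.4574890136719], [599.41796875, -252.30999755859375], [570.0299072265625, 74.47280883789062]]
knob top [0.5205332  0.05024484 0.12238574] 240 ((522.717041015625, 48.004295349121094), 12.132312774658203)
mag 630 0.0656264303277227 ((544.3320922851562, -143.9001007080078), (55.32291793823242, 34.650699615478516), 5.113174915313721)
```

View pics/crop.png

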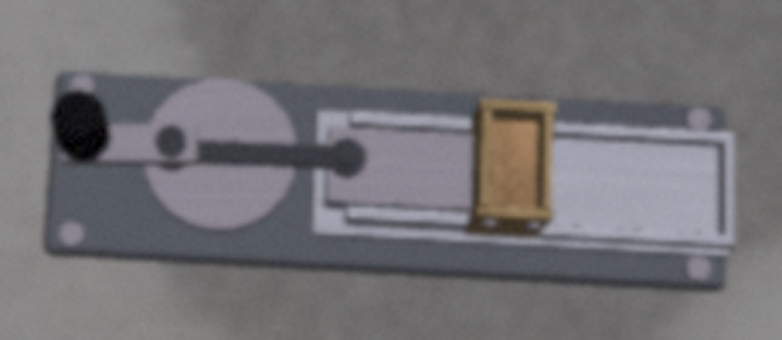

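The crop confirms the choice: the black knob at (80,127) sits on the crank arm, pointing away from the magazine at (515,160). Axle ≈ (532.3, −11.5) mm, feeder x ≈ (0.092, −0.996), q ≈ −0.06, knob ≈ (523, 48) mm. I'll move above the knob with the tool axes set to x = −feeder x and y = feeder y.

Emit:
drive_tool:
  deltas:
    - [[0,-0.019,-0.015,0.002,0,0,2.7],[0,-0.058,-0.045,0.006,0,0,8.1],[0,-0.107,-0.082,0.011,0,0,14.8],[0,-0.156,-0.12,0.016,0,0,21.6],[0,-0.204,-0.157,0.021,0,0,28.3],[0,-0.253,-0.194,0.026,0,0,35],[0,-0.302,-0.232,0.031,0,0,41.8],[0,-0.35,-0.269,0.036,0,0,48.5],[0,-0.399,-0.307,0.041,0,0,55.3],[0,-0.437,-0.337,0.045,0,0,60.7],[0,-0.471,-0.363,0.048,0,0,65.4],[0,-0.486,-0.374,0.05,0,0,67.4]]

```text
clock: 1.6
tcp_pos: [0.5245, 0.0462, 0.1806]
orientation: [-0.0, 0.675, 0.738, -0.0]
wrist_force: [0.2, -0.1, 0.2]
finger_gap: 0.085
grip_force: 0.0
```

Emit:
drive_tool:
  deltas:
    - [[0,0,0,0,0,0,0],[0,0,0,0,0,0,0],[0,0,0,0,0,0,0],[0,0,0,0,0,0,0]]

```text
clock: 2.1
tcp_pos: [0.5233, 0.049, 0.1816]
orientation: [0.0, 0.673, 0.74, 0.0]
wrist_force: [-0.3, -0.9, 0.5]
finger_gap: 0.0859
grip_force: 0.0
```

```bash
cat > st.py <<'E'
from h import *
from scipy.spatial.transform import Rotation as R
A=np.array([.5323,-.0115]); fx=np.array([.0923,-.9957]); fy=np.array([.9957,.0923])
s=get_state(); t=s["tcp_pos"]; w,x,y,z=s["orientation"]; M=R.from_quat([x,y,z,w]).as_matrix()
r=np.array(t[:2])-A; rt=np.array([-r@fx,r@fy])
print("t",s["clock"],"tcp",np.round(t,4),"rel(tool-ish)",np.round(rt*1000,1),"rad",np.hypot(*rt)*1000,"q",np.arctan2(rt[1],rt[0]))
print("M",np.round(M,3).tolist(),"yaw y deg",np.degrees(np.arctan2(M[1,1],M[0,1])))
print("F",np.round(s["wrist_force"],1),"gap",s["finger_gap"],"grip",s["grip_force"],"j",np.round(s["joint_pos"],2))
E
python3 st.py
python3 - <<'E'
from h import *
p,d=read_camera("wrist"); cv2.imwrite("pics/w1.png",p[:,:,::-1])
c=calibration("wrist"); np.savez("pics/w1.npz",p=p,d=d,T=c["world_from_camera"])
W=cloud(p,d,c); z=W[...,2]; k=(d>0)&(z>.113)&(z<.132)&(abs(W[...,0]-.523)<.03)&(abs(W[...,1]-.048)<.03)
print(k.sum(),np.median(z[k]) if k.any() else 0, W[k].mean(0), cv2.minEnclosingCircle((W[k][:,:2]*1000).astype(np.float32)))
E
```

```text
t 2.1 tcp [0.5233 0.049  0.1816] rel(tool-ish) [61.1 -3.3] rad 61.14910087588157 q -0.05455373018922717
M [[-0.095, 0.995, 0.0], [0.995, 0.095, 0.0], [0.0, 0.0, -1.0]] yaw y deg 5.47092664576954
F [-0.3 -0.9  0.5] gap 0.0858583745228969 grip 0.0 j [-0.06  0.24 -0.18  1.15  0.    1.42]
1242 0.12445336832813232 [0.5247553  0.04903374 0.12349786] ((525.029296875, 47.23981857299805), 11.782814025878906)
```

View pics/w1.png

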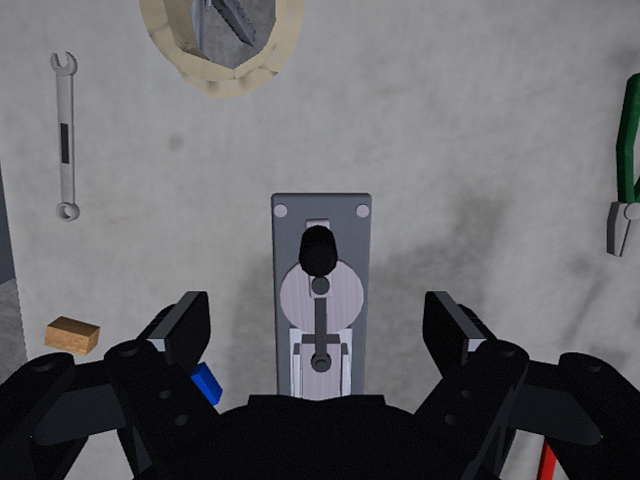

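The wrist view shows the knob at (318,250) centred between the open fingers, crank pointing away, with nothing near the pads. Descend and close.

Emit:
drive_tool:
  deltas:
    - [[0,-0.001,0,0.01,0,0,0],[0,-0.001,0,0.03,0,0,0],[0,-0.001,0,0.05,0,0,0],[0,-0.001,0,0.07,0,0,0],[0,-0.001,0,0.085,0,0,0],[0,-0.001,0,0.093,0,0,0],[0,-0.001,0,0.093,0,0,0],[0,-0.001,0,0.093,0,0,0]]

```text
clock: 3.15
tcp_pos: [0.5244, 0.047, 0.0889]
orientation: [0.0, 0.673, 0.739, 0.0]
wrist_force: [-0.1, 0.5, -0.1]
finger_gap: 0.0853
grip_force: 0.0
```

Emit:
drive_tool:
  deltas:
    - [[255,0,0,0,0,0,0],[255,0,0,0,0,0,0],[255,0,0,0,0,0,0],[255,0,0,0,0,0,0],[255,0,0,0,0,0,0],[255,0,0,0,0,0,0],[255,0,0,0,0,0,0],[255,0,0,0,0,0,0],[255,0,0,0,0,0,0],[255,0,0,0,0,0,0]]
  newtons: 60

```text
clock: 4.4
tcp_pos: [0.5241, 0.0471, 0.0887]
orientation: [0.0, 0.673, 0.739, 0.0]
wrist_force: [-1.7, 0.2, 5.5]
finger_gap: 0.0224
grip_force: 58.9
```

```bash
python3 st.py
```

```text
t 4.4 tcp [0.5241 0.0471 0.0887] rel(tool-ish) [59.1 -2.7] rad 59.13514009960625 q -0.046342260312143245
M [[-0.094, 0.996, 0.001], [0.996, 0.094, 0.0], [0.0, 0.001, -1.0]] yaw y deg 5.367482238879304
F [-1.7  0.2  5.5] gap 0.022359637054645925 grip 58.872244069352746 j [-0.06  0.31 -0.33  0.94  0.    1.41]
```

Run:
```python
import numpy as np
c=[-2.7]; S=[[0,5,12,20,28,36,45,54,63,72,81,90]]
for k in range(5): S.append([S[-1][-1]+9*i for i in range(1,13)])
S.append([639,648,657,666,675,684,693,701,708,714,718,720])
a0=-2.7
for s in S:
    a=np.radians(s); b=np.radians(a0); a0=s[-1]
    print(s[-1],[[round(.06*(np.cos(t)-np.cos(b)),4),round(.06*(np.sin(t)-np.sin(b)),4)] for t in a])
```

```text
90 [[np.float64(0.0001), np.float64(0.0028)], [np.float64(-0.0002), np.float64(0.0081)], [np.float64(-0.0012), np.float64(0.0153)], [np.float64(-0.0036), np.float64(0.0233)], [np.float64(-0.007), np.float64(0.031)], [np.float64(-0.0114), np.float64(0.0381)], [np.float64(-0.0175), np.float64(0.0453)], [np.float64(-0.0247), np.float64(0.0514)], [np.float64(-0.0327), np.float64(0.0563)], [np.float64(-0.0414), np.float64(0.0599)], [np.float64(-0.0505), np.float64(0.0621)], [np.float64(-0.0599), np.float64(0.0628)]]
198 [[np.float64(-0.0094), np.float64(-0.0007)], [np.float64(-0.0185), np.float64(-0.0029)], [np.float64(-0.0272), np.float64(-0.0065)], [np.float64(-0.0353), np.float64(-0.0115)], [np.float64(-0.0424), np.float64(-0.0176)], [np.float64(-0.0485), np.float64(-0.0247)], [np.float64(-0.0535), np.float64(-0.0328)], [np.float64(-0.0571), np.float64(-0.0415)], [np.float64(-0.0593), np.float64(-0.0506)], [np.float64(-0.06), np.float64(-0.06)], [np.float64(-0.0593), np.float64(-0.0694)], [np.float64(-0.0571), np.float64(-0.0785)]]
306 [[np.float64(0.0036), np.float64(-0.0087)], [np.fl
[... 1805 characters left out ...]
18), np.float64(-0.0671)], [np.float64(0.0298), np.float64(-0.072)], [np.float64(0.0385), np.float64(-0.0756)], [np.float64(0.0477), np.float64(-0.0778)], [np.float64(0.0571), np.float64(-0.0785)]]
720 [[np.float64(0.0094), np.float64(0.0007)], [np.float64(0.0185), np.float64(0.0029)], [np.float64(0.0272), np.float64(0.0065)], [np.float64(0.0353), np.float64(0.0115)], [np.float64(0.0424), np.float64(0.0176)], [np.float64(0.0485), np.float64(0.0247)], [np.float64(0.0535), np.float64(0.0328)], [np.float64(0.0567), np.float64(0.0405)], [np.float64(0.0587), np.float64(0.0475)], [np.float64(0.0597), np.float64(0.0537)], [np.float64(0.06), np.float64(0.0579)], [np.float64(0.06), np.float64(0.06)]]
```

First quarter turn.

Emit:
drive_tool:
  deltas:
    - [[255,0,0.003,0,0,0,0],[255,0,0.008,0,0,0,0],[255,-0.001,0.0155,0,0,0,0],[255,-0.0035,0.0235,0,0,0,0],[255,-0.007,0.031,0,0,0,0],[255,-0.0115,0.038,0,0,0,0],[255,-0.0175,0.0455,0,0,0,0],[255,-0.0245,0.0515,0,0,0,0],[255,-0.0325,0.0565,0,0,0,0],[255,-0.0415,0.06,0,0,0,0],[255,-0.0505,0.062,0,0,0,0],[255,-0.06,0.063,0,0,0,0]]

```text
clock: 5.9
tcp_pos: [0.593, -0.0051, 0.0887]
orientation: [-0.001, 0.673, 0.74, 0.002]
wrist_force: [0.3, 7.0, 5.8]
finger_gap: 0.0225
grip_force: 59.0
```

```bash
python3 st.py
```

```text
t 5.9 tcp [ 0.593  -0.0051  0.0887] rel(tool-ish) [ 0.8 61. ] rad 61.02494820552555 q 1.557442858164882
M [[-0.095, 0.995, 0.002], [0.995, 0.095, 0.004], [0.004, 0.002, -1.0]] yaw y deg 5.4565444977071715
F [0.3 7.  5.8] gap 0.02249675433254865 grip 59.04598558321595 j [-0.15  0.42 -0.15  0.99  0.    1.33]
```

Tracking well. Next 108° goes past the heavy point.

Emit:
drive_tool:
  deltas:
    - [[255,-0.0095,-0.0005,0,0,0,0],[255,-0.0185,-0.003,0,0,0,0],[255,-0.027,-0.0065,0,0,0,0],[255,-0.0355,-0.0115,0,0,0,0],[255,-0.0425,-0.0175,0,0,0,0],[255,-0.0485,-0.0245,0,0,0,0],[255,-0.0535,-0.033,0,0,0,0],[255,-0.057,-0.0415,0,0,0,0],[255,-0.0595,-0.0505,0,0,0,0],[255,-0.06,-0.06,0,0,0,0],[255,-0.0595,-0.0695,0,0,0,0],[255,-0.057,-0.0785,0,0,0,0]]

```text
clock: 7.4
tcp_pos: [0.5188, -0.0705, 0.0887]
orientation: [-0.0, 0.673, 0.739, 0.0]
wrist_force: [0.6, 4.3, 8.3]
finger_gap: 0.0223
grip_force: 59.5
```

```bash
python3 st.py
```

```text
t 7.4 tcp [ 0.5188 -0.0705  0.0887] rel(tool-ish) [-57.5 -18.9] rad 60.49141721296832 q -2.824404390922967
M [[-0.094, 0.996, 0.0], [0.996, 0.094, 0.001], [0.001, 0.0, -1.0]] yaw y deg 5.374182628155614
F [0.6 4.3 8.3] gap 0.022277412502381914 grip 59.476654417812824 j [-0.29  0.3  -0.33  0.93  0.    1.19]
```

Emit:
drive_tool:
  deltas:
    - [[255,0.0035,-0.0085,0,0,0,0],[255,0.0085,-0.0165,0,0,0,0],[255,0.0145,-0.024,0,0,0,0],[255,0.022,-0.03,0,0,0,0],[255,0.03,-0.035,0,0,0,0],[255,0.0385,-0.0385,0,0,0,0],[255,0.0475,-0.0405,0,0,0,0],[255,0.057,-0.0415,0,0,0,0],[255,0.0665,-0.0405,0,0,0,0],[255,0.0755,-0.0385,0,0,0,0],[255,0.0845,-0.035,0,0,0,0],[255,0.0925,-0.03,0,0,0,0]]

```text
clock: 8.9
tcp_pos: [0.4815, 0.018, 0.0886]
orientation: [0.001, 0.673, 0.739, -0.0]
wrist_force: [3.7, -3.9, 5.5]
finger_gap: 0.0223
grip_force: 59.3
```

```bash
python3 st.py
python3 - <<'E'
from h import *
p,d=read_camera("scene"); cv2.imwrite("pics/s2.png",cv2.resize(p[120:320,230:430,::-1],None,fx=3,fy=3))
E
```

```text
t 8.9 tcp [0.4815 0.018  0.0886] rel(tool-ish) [ 34.1 -47.9] rad 58.759173838072435 q -0.9517650428349932
M [[-0.093, 0.996, 0.001], [0.996, 0.093, -0.002], [-0.002, 0.001, -1.0]] yaw y deg 5.334594205228759
F [ 3.7 -3.9  5.5] gap 0.022267908659129882 grip 59.288125075399876 j [-0.13  0.23 -0.43  0.91 -0.    1.35]
```

View pics/s2.png

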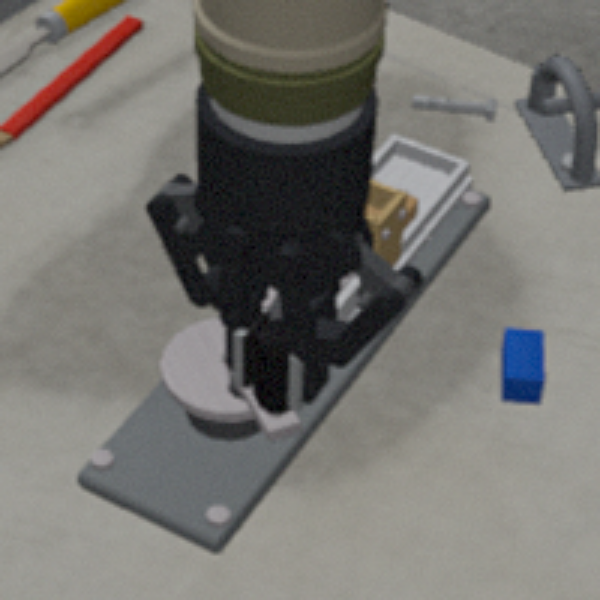

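The scene crop shows the knob still held; the near runway is hidden behind the magazine (390,225). I'll check with the top camera.

Run:
```python
from h import *
p,d=read_camera("top"); cv2.imwrite("pics/t2.png",cv2.resize(p[180:300,240:500,::-1],None,fx=3,fy=3))
```

```text
(no output)
```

View pics/t2.png

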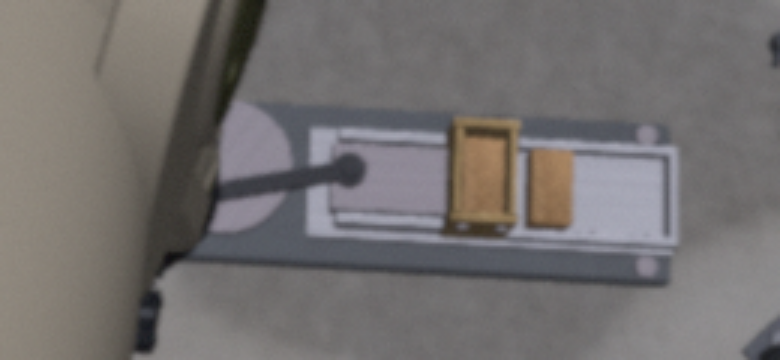

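The first block lies on the runway at crop (550,188), just past the magazine, and the upper block is still in the magazine at (485,170). On to the second turn.

Emit:
drive_tool:
  deltas:
    - [[255,0.007,0.006,0,0,0,0],[255,0.0135,0.0135,0,0,0,0],[255,0.018,0.0215,0,0,0,0],[255,0.022,0.03,0,0,0,0],[255,0.024,0.039,0,0,0,0],[255,0.0245,0.0485,0,0,0,0],[255,0.024,0.058,0,0,0,0],[255,0.022,0.067,0,0,0,0],[255,0.018,0.076,0,0,0,0],[255,0.0135,0.084,0,0,0,0],[255,0.007,0.091,0,0,0,0],[255,0,0.097,0,0,0,0]]

```text
clock: 10.5
tcp_pos: [0.5768, 0.0292, 0.0887]
orientation: [-0.002, 0.673, 0.74, 0.001]
wrist_force: [-0.8, 5.2, 9.5]
finger_gap: 0.0227
grip_force: 59.8
```

```bash
python3 st.py
```

```text
t 10.5 tcp [0.5768 0.0292 0.0887] rel(tool-ish) [36.5 48. ] rad 60.29559197510836 q 0.9215360507431669
M [[-0.095, 0.995, -0.001], [0.995, 0.095, 0.003], [0.003, -0.001, -1.0]] yaw y deg 5.4398186404920255
F [-0.8  5.2  9.5] gap 0.022674173910783968 grip 59.75186171941459 j [-0.09  0.4  -0.19  0.98  0.    1.39]
```

Emit:
drive_tool:
  deltas:
    - [[255,-0.008,0.005,0,0,0,0],[255,-0.0165,0.0085,0,0,0,0],[255,-0.026,0.0105,0,0,0,0],[255,-0.0355,0.0115,0,0,0,0],[255,-0.0445,0.0105,0,0,0,0],[255,-0.054,0.0085,0,0,0,0],[255,-0.0625,0.005,0,0,0,0],[255,-0.0705,0,0,0,0,0],[255,-0.0775,-0.006,0,0,0,0],[255,-0.084,-0.0135,0,0,0,0],[255,-0.0885,-0.0215,0,0,0,0],[255,-0.0925,-0.03,0,0,0,0]]

```text
clock: 12.0
tcp_pos: [0.5581, -0.0669, 0.0887]
orientation: [0.001, 0.673, 0.74, 0.002]
wrist_force: [6.9, 3.1, 5.0]
finger_gap: 0.0225
grip_force: 59.2
```

Emit:
drive_tool:
  deltas:
    - [[255,-0.002,-0.009,0,0,0,0],[255,-0.003,-0.0185,0,0,0,0],[255,-0.002,-0.028,0,0,0,0],[255,0,-0.037,0,0,0,0],[255,0.0035,-0.046,0,0,0,0],[255,0.0085,-0.054,0,0,0,0],[255,0.0145,-0.061,0,0,0,0],[255,0.022,-0.067,0,0,0,0],[255,0.03,-0.072,0,0,0,0],[255,0.0385,-0.0755,0,0,0,0],[255,0.0475,-0.078,0,0,0,0],[255,0.057,-0.0785,0,0,0,0]]

```text
clock: 13.5
tcp_pos: [0.4735, -0.0169, 0.0887]
orientation: [0.0, 0.673, 0.74, 0.001]
wrist_force: [5.1, 1.9, 4.0]
finger_gap: 0.0224
grip_force: 59.3
```

```bash
python3 st.py
```

```text
t 13.5 tcp [ 0.4735 -0.0169  0.0887] rel(tool-ish) [  0.1 -59.1] rad 59.082068580331416 q -1.5699016727929054
M [[-0.094, 0.996, 0.002], [0.996, 0.094, 0.001], [0.001, 0.002, -1.0]] yaw y deg 5.397335277101322
F [5.1 1.9 4. ] gap 0.02244573850570862 grip 59.338145507499576 j [-0.21  0.21 -0.45  0.9   0.    1.27]
```

Last quarter turn, slowing to a stop at 720°.

Emit:
drive_tool:
  deltas:
    - [[255,0.0095,0.0005,0,0,0,0],[255,0.0185,0.003,0,0,0,0],[255,0.027,0.0065,0,0,0,0],[255,0.0355,0.0115,0,0,0,0],[255,0.0425,0.0175,0,0,0,0],[255,0.0485,0.0245,0,0,0,0],[255,0.0535,0.033,0,0,0,0],[255,0.0565,0.0405,0,0,0,0],[255,0.0585,0.0475,0,0,0,0],[255,0.0595,0.0535,0,0,0,0],[255,0.06,0.058,0,0,0,0],[255,0.06,0.06,0,0,0,0]]

```text
clock: 15.0
tcp_pos: [0.5256, 0.0473, 0.0886]
orientation: [-0.001, 0.673, 0.739, -0.001]
wrist_force: [-2.7, -1.1, 12.0]
finger_gap: 0.0226
grip_force: 60.0
```

Emit:
drive_tool:
  deltas:
    - [[255,0,0,0,0,0,0],[255,0,0,0,0,0,0],[255,0,0,0,0,0,0],[255,0,0,0,0,0,0]]

```text
clock: 15.5
tcp_pos: [0.5258, 0.0473, 0.0886]
orientation: [-0.0, 0.673, 0.739, -0.001]
wrist_force: [-0.4, -1.5, 10.3]
finger_gap: 0.0229
grip_force: 59.9
```

```bash
python3 st.py
```

```text
t 15.5 tcp [0.5258 0.0473 0.0886] rel(tool-ish) [59.2 -1. ] rad 59.18018846309605 q -0.01684820184816264
M [[-0.093, 0.996, -0.002], [0.996, 0.093, -0.001], [-0.0, -0.002, -1.0]] yaw y deg 5.357638069381845
F [-0.4 -1.5 10.3] gap 0.022866537147520547 grip 59.94196557439864 j [-0.06  0.31 -0.32  0.94 -0.    1.42]
```

Emit:
drive_tool:
  deltas:
    - [[0,0,0,0,0,0,0],[0,0,0,0,0,0,0],[0,0,0,0,0,0,0],[0,0,0,0,0,0,0],[0,0,0,0,0,0,0],[0,0,0,0,0,0,0],[0,0,0,0,0,0,0],[0,0,0,0,0,0,0]]

```text
clock: 16.5
tcp_pos: [0.5268, 0.0473, 0.0883]
orientation: [-0.0, 0.673, 0.739, 0.0]
wrist_force: [0.1, 0.3, -0.3]
finger_gap: 0.0854
grip_force: 0.0
```

Emit:
drive_tool:
  deltas:
    - [[0,0,0,-0.01,0,0,0],[0,0,0,-0.03,0,0,0],[0,0,0,-0.06,0,0,0],[0,0,0,-0.09,0,0,0],[0,0,0,-0.12,0,0,0],[0,0.03,0,-0.14,0,0,0],[0,0.08,0,-0.15,0,0,0],[0,0.13,0,-0.15,0,0,0],[0,0.18,0,-0.15,0,0,0],[0,0.22,0,-0.15,0,0,0],[0,0.24,0,-0.15,0,0,0],[0,0.24,0,-0.15,0,0,0]]

```text
clock: 18.0
tcp_pos: [0.5042, 0.2871, 0.2385]
orientation: [0.0, 0.673, 0.74, 0.0]
wrist_force: [-0.7, -0.2, -0.1]
finger_gap: 0.0855
grip_force: 0.0
```

Run:
```python
from h import *
p,d=read_camera("top"); c=calibration("top"); W=cloud(p,d,c); z=W[...,2]
cv2.imwrite("pics/t3.png",cv2.resize(p[150:310,230:520,::-1],None,fx=2.7,fy=2.7))
A=np.array([.5323,-.0115]); fx=np.array([.0923,-.9957]); fy=np.array([.9957,.0923])
X=(W[...,:2]-A)@fx; Y=(W[...,:2]-A)@fy
k=(d>0)&(z>.112)&(z<.132)&(np.hypot(X,Y)<.08); print("knob",k.sum(),X[k].mean(),Y[k].mean(),"q",np.arctan2(Y[k].mean(),-X[k].mean()))
b=(X>.152)&(X<.235)&(abs(Y)<.03)&(p[...,0].astype(int)>p[...,2]+35); print("wood",b.sum(),X[b].min(),X[b].max(),np.median(z[b]))
print(get_state()["clock"],get_state()["finger_gap"])
```

```text
knob 223 -0.05915152960846318 -0.003129882118042393 q -0.052863654438120404
wood 675 0.15688699872077488 0.20607453018956948 0.03964558311395394
18.05 0.08569752485328222
```

View pics/t3.png

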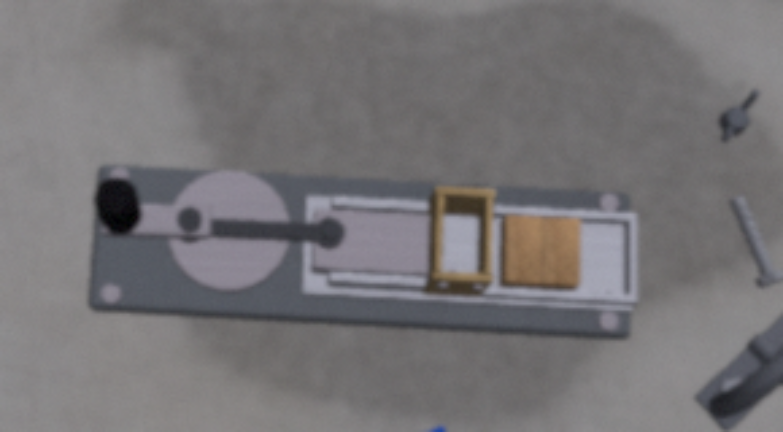

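The magazine at (463,240) is empty. Both blocks lie flat side by side on the runway at (541,251), and the knob at (118,205) points away from the magazine, about −3° off.

```bash
python3 -c "
from workcell import *
print(hand_in())"
```

```text
the job is handed in; nothing more can be done
None
```

I turned the crank two full turns clockwise at about five seconds each, and both blocks came out flat onto the runway. The knob stopped about 3° off straight away from the magazine, I let go and moved the arm clear, and I handed in the job at about 18 s; no verdict came back.

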